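# Chocolate ball from the tilting carousel

## Robot

A 6-joint arm with a two-finger parallel gripper is mounted at the origin on the work surface. World frame = base frame: x ahead of the robot, y to its left, z up, the work surface at z = 0. Lengths are in m, angles in degrees, forces in N, time in s.
With the tool pointing down it reaches from about 0.25 to 0.725 m from the base axis. Payload 9.7 kg.
Tool frame: the origin (TCP) lies at the very end of the fingers, on their centre line; the grasp point (between the pads) lies 19 mm behind it; z points along the fingers, y is the line along which they close (so a half turn about z gives the same grasp; the last joint's range is limited). The gripper opens to 85 mm and grips with 20 to 120 N. Pads are 22 mm wide; open, the fingers measure 114 mm over their backs; the gripper's body (76 mm by 85 mm) begins 54 mm behind the grasp point. The pads swing forward as they close: fully open they stand 13 mm farther back than shut.
Start: joints at [-65.546, 4.979, 10.078, 95.1, 0, 90], TCP at [0.228, -0.501, 0.231] pointing down, gripper open.
Joint ranges: [-179.16, 179.16], [-48.56, 103.87], [-65.8, 70.77], [-126.05, 130.52], [-82.76, 87.17], [-180, 180]. Speed limits (degrees/s): [127.2, 127.2, 147.25, 180, 180, 180].

## Interface

Orientations are given as [roll, pitch, yaw] about the fixed x, y, z axes, in that order (R = Rz(yaw) Ry(pitch) Rx(roll)).
In Python, from workcell import telemetry, optics, workorder gives the robot as it stands.
- The arm moves only by the shell command python3 -m handwheel 'ROWS' [FORCE]. ROWS is JSON, a list of rows, each an object of numbers: "tx", "ty", "tz": the shift along the tool's x, y, z in m; "ax", "ay", "az": the turn, a rotation vector about the tool's x, y, z in degrees; "jaw": the gripper command: -1 is shut, 1 is fully open, values between are in proportion. A call has exactly 10 rows; each row shifts and turns the commanded pose from where the row before left it, along the tool's axes as they then stand; what a row does not reach is not made up. A row lasts 1/8 s, in which the tool goes at most 62.5 mm and 10.7 degrees, less where a joint would pass 70% of its speed; a pose out of reach is approached as far as the arm can. A call is refused whole if a number of a shift passes 0.0625 or a number of a turn 10.7, either way. A call with a gripper value outside its range is refused whole. The fingers move at their own pace and stop on an object; FORCE is the grip in N (left out, the last holds). Time passes only in rows, so rows that do not move let the fingers close, or fill a call up. It gives the time, the measured TCP pose, the force, the opening and the grip force at its end, in the units of the state.
- telemetry.get_obs(): the state, without advancing time (a new reading comes with each control period).
- optics.camera(name): name is "side" or "top" or "wrist"; returns a dict with "color" (400x640x3 uint8, red, green, blue), "K" (3x3 intrinsics, pixels), "extrinsics" (4x4, takes a point from camera to world coordinates); the wrist camera has in their place "mount" (4x4, takes a point from camera to tool coordinates, whose origin is the TCP and whose axes are the flange's). Camera axes: x right, y down, z forward; pixel columns grow to the right and rows downward; lengths in m; the calibration is good to about 2 mm. A picture is of the moment at which its call begins: read the wrist's pose just before it. There is no depth.
- workorder.job_done(): hands the job in; it is judged then, once.
The state is a dict: "time": time; "q": joint angles; "qd": joint speeds; "joint_efforts": joint torques, N m; "ee_pos": TCP position; "tcp_rot": TCP orientation; "wrist_force": force on the tool from outside, world axes, zero at the start; "torque": the same for the moment, N m; "opening": finger opening in m; "grasp_force": force on a finger pad.
Only numpy, scipy, OpenCV 4.12 (cv2) and the standard library are available. Lean on these libraries where they do the work, as an engineer would, in place of code of your own. Each camera call takes 0.05 s, during which the arm holds its last target. There are 200 camera calls.

## Task

Serve the pink chocolate ball into the white bowl with the tilting carousel: turn its wheel until the pink ball's compartment faces the spout, then tip the pan forward by its rear handle until the ball rolls out into the bowl, and lower the pan back level. Do not touch the chocolates with the gripper, keep the other three in the carousel and leave the bowl and everything around standing where it is.

Things in the scene. Friction and masses are not known exactly. Their poses are not given: they have to be found in the camera images.
- stand: Rose-red steel stand of the carousel, fixed to the counter. Origin on the counter straight below the wheel's axis; x points (level) to the spout side, z up. Foot plate 10 mm high from x -120 to +263 mm (310 mm wide in y at the wheel, 170 mm wide where it carries the bowl). Two cheek plates at y +-140 mm, up to z 195 mm, carry the pan's trunnions: the tipping axis is parallel to y through x +50, z 170 mm. A rest post stands under the rear of the pan
- pan (a joint): Tipping angle of the pan in rad: 0 level (it rests there on a stop), grows as the spout goes down and the rear handle goes up, stop at 0.8. The pan falls back to level by its own weight when let go; lifting at the handle takes about 3 N plus damping (0.12 N m s/rad)
- pan_center (a point): Point of the pan on the wheel's axis, on the upper face of the wheel's plate (153 mm above the counter when level). Tips with the pan: its x points to the spout, y along the tipping axis, z up out of the pan. The round steel pan is 224 mm across; its wall stands 42 mm above this point and has one gap 74 mm wide at the spout (+x); a sill 3 mm high there keeps a ball in while the pan is level; a ball resting against it goes over at about 0.55 rad, one that is rolling sooner
- spout_lip (a point): Middle of the outer edge of the spout's floor, 150 mm from the wheel's axis; tips with the pan
- handle_grip (a point): Middle of the black round handle bar behind the pan, opposite the spout: bar 14 mm thick, free length 94 mm along the pan's y, 195 mm above the counter when level, its centre line 170 mm behind the wheel's axis, 58 mm clear of the pan's wall to its centre line. It moves on a circle of 221 mm radius about the tipping axis and is about 345 mm above the counter at full tip. Axes as pan_center; the bar may turn between the fingers
- wheel (a joint): Turning angle of the wheel in rad, counter-clockwise positive seen from above, endless. At 0 the empty compartment is centred on the spout; it stays where left (friction 0.1 N m). Five equal compartments, 72 degrees (1.257 rad) each, parted by upright white vanes 36 mm high; they lie at 0, 72, 144, 216, 288 degrees counter-clockwise from the spout when the angle is 0
- knob_grip (a point): Grip point of the mint-green bar knob on top of the wheel, on the wheel's axis, 224 mm above the counter when the pan is level. The bar is 62 mm long along this point's x (turning with the wheel; it points to the spout at wheel angle 0), 16 mm thick along its y, and runs from 18 mm below to 14 mm above this point; 15 mm below it is clear of vanes, balls and pan wall all round
- choc_pink_center (a point): Centre of the pink chocolate ball, 40 mm across, 30 g: the one to serve. It lies loose in one of the four filled compartments (which one differs), about 65 mm from the wheel's axis
- choc_green_center (a point): Centre of the green chocolate ball, 40 mm across; stays in the carousel
- choc_white_center (a point): Centre of the cream-white chocolate ball, 40 mm across; stays in the carousel
- choc_brown_center (a point): Centre of the dark brown chocolate ball, 40 mm across; stays in the carousel
- bowl: White ceramic dessert bowl, 144 mm across the rim, 55 mm high, loose (0.32 kg), standing on the stand's foot plate below the spout; origin at the centre of its underside, z up
- bowl_in (a point): Centre of the bowl's inner floor, 5 mm above its underside
- banana: Banana about 180 mm long lying on a white cutting board to the robot's right; bystander
- sauce: Dark brown sauce bottle, 60 mm across, 180 mm tall, to the robot's left; bystander. Origin at its underside
- tub: Lidded clear tub with chocolate, 118 x 158 x 64 mm, beyond the carousel to the left; bystander. Origin at its underside

How it is judged (in metres and radians):
On the way, in this order (a step that is already met when the one before it is completed fails the run):
1. the pink ball's compartment has been turned to the spout, the pan still level (x of choc_pink_center in the frame of pan_center above 0.02 m and y of choc_pink_center in the frame of pan_center between -0.045 and 0.045 m and distance between choc_pink_center and pan_center below 0.11 m and value of joint pan below 0.08 rad), for 0.2 s.
2. the pan has been lifted off level by tipping it forward (value of joint pan above 0.12 rad).
3. the pink ball lies in the bowl (distance between choc_pink_center and bowl_in below 0.06 m), for 0.2 s.
At the end, for the whole second after the job is handed in: The pink ball rests in the bowl (within 60 mm of bowl_in), the other three are in the pan (within 130 mm of pan_center), the pan is level (0.05 rad), the bowl is upright (0.1 rad) within 25 mm of its start and the bystanders within 30 mm of theirs (distance between choc_pink_center and bowl_in below 0.06 m and distance between each of choc_green_center, choc_white_center, choc_brown_center and pan_center below 0.13 m and value of joint pan below 0.05 rad and linear speed of choc_pink below 0.05 m/s and distance of bowl from where it was at the start of the episode below 0.025 m and angle between bowl's own z axis and vertical below 0.1 rad and distance of each of banana, sauce, tub from where it was at the start of the episode below 0.03 m); the robot touches nothing.
It fails at once if the gripper touches a chocolate ball (contact force between the fingers and choc_pink above 0.5 N or contact force between the fingers and choc_green above 0.5 N or contact force between the fingers and choc_white above 0.5 N or contact force between the fingers and choc_brown above 0.5 N).
It fails at once if another chocolate ball leaves the carousel (distance between any of choc_green_center, choc_white_center, choc_brown_center and pan_center above 0.14 m).
It fails at once if the bowl is pushed away or tipped (distance of bowl from where it was at the start of the episode above 0.04 m or angle between bowl's own z axis and vertical above 0.4 rad).
It fails at once if a bystander is knocked or moved (distance of any of banana, sauce, tub from where it was at the start of the episode above 0.04 m).
It also fails if it takes over 72 s, if anything falls off the work surface, if the arm or the gripper's body presses on something with over 40 N, if the wrist force passes 120 N, or if a joint passes its speed limit or range.

## Working session

There is one attempt and no reset: what is moved stays moved. The work goes in short steps, Python scripts to look and compute and a shell command to move; the robot and the scene stay as the last step left them, time stands still between calls to the robot, and variables do not carry over. Pictures are saved under pics/ and viewed, at most 10 in all, crops included, and the job is handed in when it is done.

```bash
mkdir -p pics
python3 - <<'E'
from workcell import telemetry, optics
import cv2,numpy as np
o=telemetry.get_obs();print(o['time'],o['ee_pos'],o['tcp_rot'],o['opening'])
for n in ('top','side'):
    c=optics.camera(n);cv2.imwrite(f'pics/{n}0.png',c['color'][:,:,::-1]);print(n,c['K'].round(1).tolist(),np.round(c['extrinsics'],4).tolist())
print(np.round(optics.camera('wrist')['mount'],4).tolist())
E
```

```text
0.0 [ 0.2275713  -0.50045961  0.23058205] [-1.79924664e+02  1.89523951e-03  2.44531646e+01] 0.08544165044573002
top [[473.4, 0.0, 323.6], [0.0, 473.4, 192.4], [0.0, 0.0, 1.0]] [[0.1236, -0.9692, 0.213, 0.2769], [-0.9923, -0.1217, 0.0219, -0.0589], [0.0047, -0.214, -0.9768, 1.7318], [0.0, 0.0, 0.0, 1.0]]
side [[377.3, 0.0, 322.3], [0.0, 377.3, 190.6], [0.0, 0.0, 1.0]] [[-0.9956, -0.0592, 0.0728, 0.5064], [-0.0934, 0.6983, -0.7097, 0.7879], [-0.0089, -0.7134, -0.7007, 0.9353], [0.0, 0.0, 0.0, 1.0]]
[[-0.0008, -0.9526, -0.3042, 0.0771], [1.0, -0.0007, -0.0006, -0.0003], [0.0004, -0.3042, 0.9526, -0.1436], [0.0, 0.0, 0.0, 1.0]]
```

View pics/top0.png

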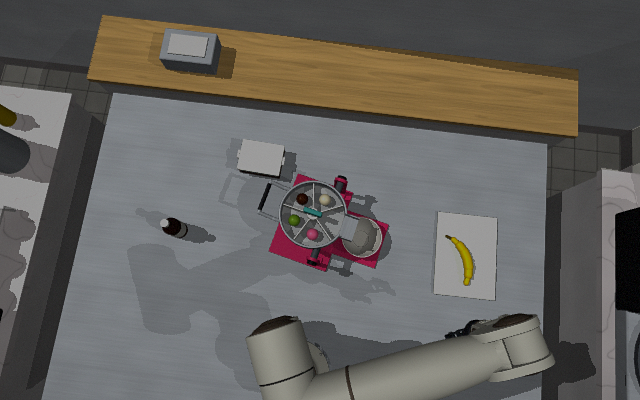

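View pics/side0.png

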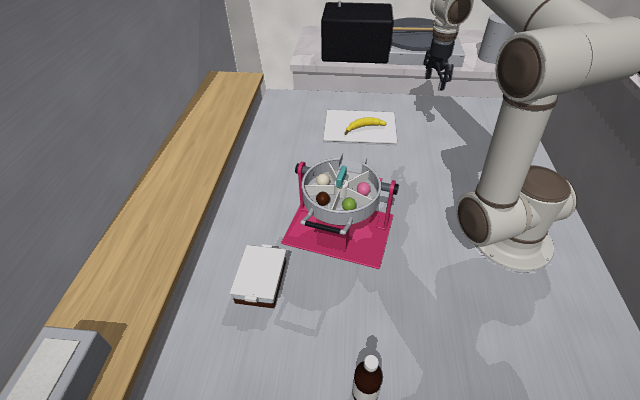

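The top view shows the carousel at about (313,213) and the handle at (265,197). The spout and bowl point to (361,238), and pink is at (312,234). I'll enlarge both views to get accurate pixels.

Run:
```python
import cv2,numpy as np
a=cv2.imread('pics/top0.png')[165:275,245:395];b=cv2.imread('pics/side0.png')[145:270,275:405]
a=cv2.resize(a,None,fx=5,fy=5,interpolation=cv2.INTER_CUBIC);b=cv2.resize(b,None,fx=4.6,fy=4.6,interpolation=cv2.INTER_CUBIC)
cv2.imwrite('pics/topc.png',a);cv2.imwrite('pics/sidec.png',b)
```

```text
(no output)
```

View pics/topc.png

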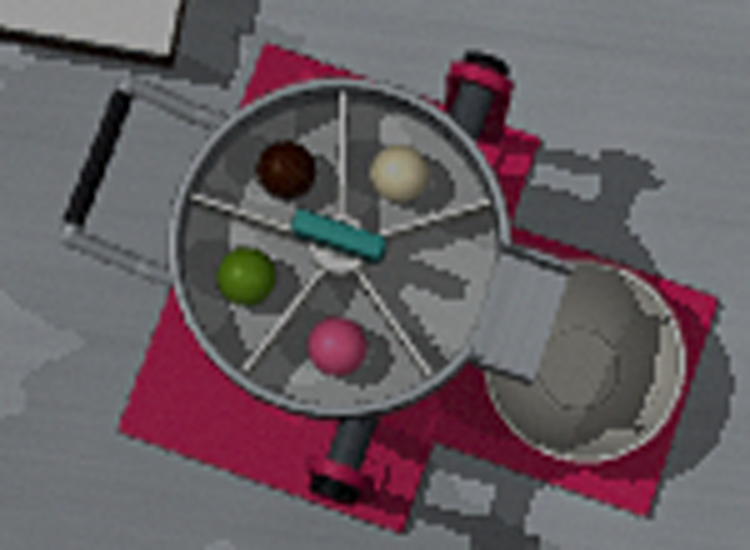

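View pics/sidec.png

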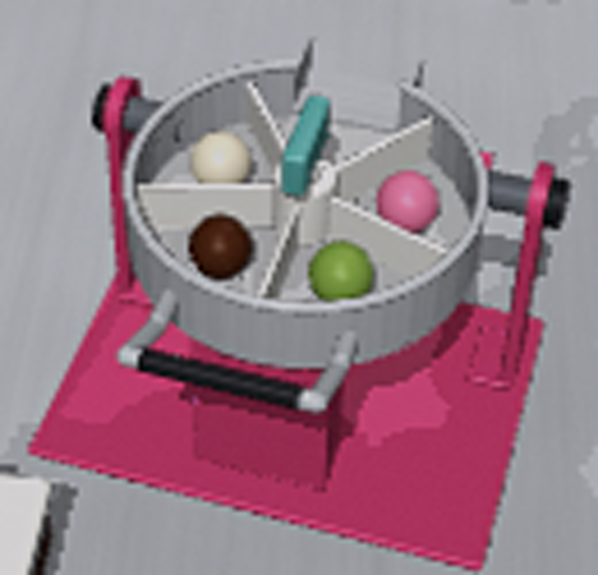

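```bash
cat > h.py <<'E'
import numpy as np
K=np.array([[473.4,0,323.6],[0,473.4,192.4],[0,0,1]])
E=np.array([[0.1236,-0.9692,0.213,0.2769],[-0.9923,-0.1217,0.0219,-0.0589],[0.0047,-0.214,-0.9768,1.7318]])
Ks=np.array([[377.3,0,322.3],[0,377.3,190.6],[0,0,1]])
Es=np.array([[-0.9956,-0.0592,0.0728,0.5064],[-0.0934,0.6983,-0.7097,0.7879],[-0.0089,-0.7134,-0.7007,0.9353]])
def ray(p,z,K=K,E=E):
    d=E[:,:3]@np.linalg.inv(K)@[p[0],p[1],1]; return E[:,3]+d*(z-E[2,3])/d[2]
def top(u,v,z): return ray(((u+.5)/5-.5+245,(v+.5)/5-.5+165),z)
def side(u,v,z): return ray(((u+.5)/4.6-.5+275,(v+.5)/4.6-.5+145),z,Ks,Es)
E
python3 - <<'E'
from h import *
P={'knob':top(339,231,.238),'knobL':top(297,218,.238),'knobR':top(383,243,.238),'rimc':(top(172,240,.195)+top(508,240,.195))/2,'rimc2':(top(340,80,.195)+top(340,415,.195))/2,
'h1':top(125,92,.2),'h2':top(74,220,.2),'tr1':top(487,62,.175),'tr2':top(335,492,.175),'bowl':(top(486,365,.065)+top(686,365,.065))/2,'bowl2':(top(590,266,.065)+top(590,464,.065))/2,
'pink':top(337,347,.173),'sknob':side(307,143,.226),'skF':side(293,157,.238),'skB':side(318,102,.238),'sh1':side(137,358,.199),'sh2':side(308,395,.199),'spink':side(408,201,.173)}
for k,v in P.items():print(k,v.round(4))
f=lambda a,b:np.degrees(np.arctan2(*(P[a]-P[b])[1::-1]))
print(f('knobR','knobL'),f('h1','h2'),f('tr1','tr2'),f('sh1','sh2'),f('skB','skF'),f('knob','h1'))
for a,b in(('h1','h2'),('sh1','sh2'),('knobR','knobL'),('tr1','tr2')):print(np.linalg.norm(P[a]-P[b]))
c=P['rimc'];print('spout dir from handle',np.degrees(np.arctan2(*(c-(P['h1']+P['h2'])/2)[1::-1])),np.linalg.norm((c-(P['h1']+P['h2'])/2)[:2]))
print('pink',np.linalg.norm((P['pink']-P['knob'])[:2]),f('pink','knob'))
E
```

```text
knob [0.5383 0.0027 0.238 ]
knobL [0.5433 0.0305 0.238 ]
knobR [ 0.5341 -0.0262  0.238 ]
rimc [0.5399 0.003  0.195 ]
rimc2 [0.5367 0.0027 0.195 ]
h1 [0.6203 0.1576 0.2   ]
h2 [0.5306 0.178  0.2   ]
tr1 [ 0.6772 -0.0793  0.175 ]
tr2 [ 0.3777 -0.0143  0.175 ]
bowl [ 0.495  -0.1756  0.065 ]
bowl2 [ 0.496  -0.1783  0.065 ]
pink [ 0.4723 -0.0033  0.173 ]
sknob [0.5326 0.0058 0.226 ]
skF [0.5397 0.0321 0.238 ]
skB [ 0.5276 -0.0188  0.238 ]
sh1 [0.6178 0.1621 0.199 ]
sh2 [0.5213 0.1804 0.199 ]
spink [ 0.4681 -0.0037  0.173 ]
-99.2756055794546 -12.840047042091493 -12.246554562161961 -10.766738615278 -103.39280208803372 -117.90557911912897
0.09204088358002058
0.09824124758481997
0.057496548294903416
0.3064729143823449
spout dir from handle -102.15441332254083 0.1685252826194579
pink 0.06629491392929476 -174.789731883409
```

The wheel axis is at about (0.537, 0.004), the spout points along −102.5°, and pink sits at −72° from the spout. So the wheel has to turn +72°, and the handle is at about (0.573, 0.170). The sizes agree with the ones given: handle radius 0.169, ball radius 0.066. Next I move above the knob.

```bash
python3 -m handwheel '[{"tx":0.02,"ty":-0.0133,"tz":-0.007,"jaw":1},{"tx":0.05,"ty":-0.034,"tz":-0.01},{"tx":0.05,"ty":-0.034,"tz":-0.01},{"tx":0.05,"ty":-0.034,"tz":-0.01},{"tx":0.05,"ty":-0.034,"tz":-0.01},{"tx":0.05,"ty":-0.034,"tz":-0.01},{"tx":0.05,"ty":-0.034,"tz":-0.01},{"tx":0.05,"ty":-0.034},{"tx":0.05,"ty":-0.034},{"tx":0.03,"ty":-0.02}]' 40
python3 -m handwheel '[{"tx":0.03,"ty":-0.02},{"tx":0.01,"ty":-0.007},{"az":-8},{"az":-9},{"az":-9},{"az":-9},{"az":-9},{"az":-9},{},{}]'
```

```text
$[0]: bad value
$[0]: bad value
```

```bash
python3 -m handwheel '[{"tx":0.02,"ty":-0.0133,"tz":-0.007,"ax":0,"ay":0,"az":0,"jaw":1},{"tx":0.05,"ty":-0.034,"tz":-0.01,"ax":0,"ay":0,"az":0,"jaw":1},{"tx":0.05,"ty":-0.034,"tz":-0.01,"ax":0,"ay":0,"az":0,"jaw":1},{"tx":0.05,"ty":-0.034,"tz":-0.01,"ax":0,"ay":0,"az":0,"jaw":1},{"tx":0.05,"ty":-0.034,"tz":-0.01,"ax":0,"ay":0,"az":0,"jaw":1},{"tx":0.05,"ty":-0.034,"tz":-0.01,"ax":0,"ay":0,"az":0,"jaw":1},{"tx":0.05,"ty":-0.034,"tz":-0.01,"ax":0,"ay":0,"az":0,"jaw":1},{"tx":0.05,"ty":-0.034,"tz":0,"ax":0,"ay":0,"az":0,"jaw":1},{"tx":0.05,"ty":-0.034,"tz":0,"ax":0,"ay":0,"az":0,"jaw":1},{"tx":0.03,"ty":-0.02,"tz":0,"ax":0,"ay":0,"az":0,"jaw":1}]' 40
```

```text
time: 1.4
ee_pos: [0.5113, -0.033, 0.2985]
tcp_rot: [-180.0, -0.0, 24.6]
wrist_force: [0.4, -0.9, 0.1]
opening: 0.0857
grasp_force: 0.0
```

```bash
python3 -m handwheel '[{"tx":0.025,"ty":-0.015,"tz":0,"ax":0,"ay":0,"az":0,"jaw":1},{"tx":0.014,"ty":-0.008,"tz":0,"ax":0,"ay":0,"az":0,"jaw":1},{"tx":0,"ty":0,"tz":0,"ax":0,"ay":0,"az":-6,"jaw":1},{"tx":0,"ty":0,"tz":0,"ax":0,"ay":0,"az":-9,"jaw":1},{"tx":0,"ty":0,"tz":0,"ax":0,"ay":0,"az":-10,"jaw":1},{"tx":0,"ty":0,"tz":0,"ax":0,"ay":0,"az":-10,"jaw":1},{"tx":0,"ty":0,"tz":0,"ax":0,"ay":0,"az":-10,"jaw":1},{"tx":0,"ty":0,"tz":0,"ax":0,"ay":0,"az":-8,"jaw":1},{"tx":0,"ty":0,"tz":0,"ax":0,"ay":0,"az":0,"jaw":1},{"tx":0,"ty":0,"tz":0,"ax":0,"ay":0,"az":0,"jaw":1}]'
python3 - <<'E'
from workcell import telemetry, optics
import cv2
o=telemetry.get_obs();print(o['ee_pos'],o['tcp_rot'])
c=optics.camera('wrist');print(c['K'].tolist());cv2.imwrite('pics/w1.png',c['color'][:,:,::-1])
E
```

```text
time: 2.65
ee_pos: [0.5367, 0.0006, 0.2985]
tcp_rot: [180.0, -0.0, 77.3]
wrist_force: [0.4, 0.9, 0.3]
opening: 0.0855
grasp_force: 0.0
[0.53670219 0.00056584 0.29846885] [ 1.79995001e+02 -2.06918214e-03  7.72658495e+01]
[[275.9521381783581, 0.0, 318.7126858574962], [0.0, 275.9521381783581, 197.62043068230284], [0.0, 0.0, 1.0]]
```

View pics/w1.png

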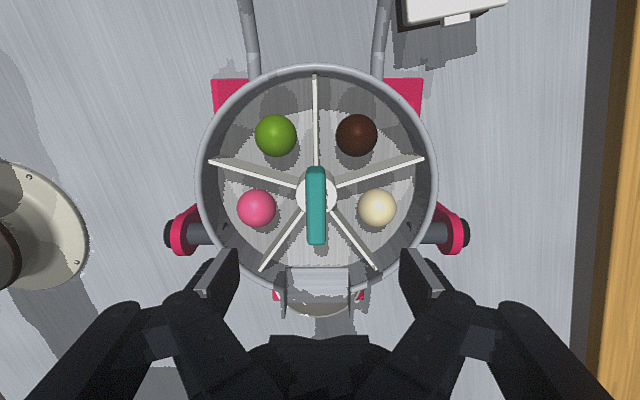

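The wrist view shows the knob bar upright in the image, from (316,167) to (316,244), so the yaw matches. Pink is at (256,208), and the spout is straight below at (318,283).

```bash
cat >> h.py <<'E'
from scipy.spatial.transform import Rotation as R
Kw=np.array([[275.952,0,318.713],[0,275.952,197.620],[0,0,1]])
M=np.array([[-0.0008,-0.9526,-0.3042,0.0771],[1,-0.0007,-0.0006,-0.0003],[0.0004,-0.3042,0.9526,-0.1436],[0,0,0,1]])
def wrist(p,z,pos,rpy):
    T=np.eye(4);T[:3,:3]=R.from_euler('xyz',rpy,degrees=True).as_matrix();T[:3,3]=pos
    return ray(p,z,Kw,(T@M)[:3])
E
python3 - <<'E'
from h import *
a=([.5367,.0006,.2985],[180,0,77.27])
T=R.from_euler('xyz',a[1],degrees=True).as_matrix()
P={n:wrist(p,z,*a) for n,p,z in [('kt',(316,167),.238),('kb',(316,244),.238),('axis',(316,195),.189),('pink',(256,208),.173),('rimL',(195,180),.195),('rimR',(438,180),.195),('sill',(318,292),.153)]}
for k,v in P.items():print(k,v.round(4),'tool',(T.T@(v-a[0])).round(4))
print(np.degrees(np.arctan2(*(P['kb']-P['kt'])[1::-1])),(P['kb']+P['kt'])/2)
E
```

```text
kt [0.5423 0.0363 0.238 ] tool [ 0.036  -0.0024  0.0605]
kb [ 0.5279 -0.0261  0.238 ] tool [-0.028  -0.0027  0.0605]
axis [5.335e-01 2.000e-04 1.890e-01] tool [-0.0011 -0.0031  0.1095]
pink [ 0.4684 -0.0046  0.173 ] tool [-0.0201 -0.0655  0.1255]
rimL [0.4285 0.0407 0.195 ] tool [ 0.0153 -0.1144  0.1035]
rimR [ 0.6468 -0.0087  0.195 ] tool [0.0152 0.1094 0.1035]
sill [ 0.505  -0.1332  0.153 ] tool [-0.1375 -0.0015  0.1455]
-102.95002265746062 [0.53507978 0.00507015 0.238     ]
```

```bash
python3 -m handwheel '[{"tx":0.003,"ty":-0.0025,"tz":0.01,"ax":0,"ay":0,"az":0,"jaw":1},{"tx":0,"ty":0,"tz":0.025,"ax":0,"ay":0,"az":0,"jaw":1},{"tx":0,"ty":0,"tz":0.025,"ax":0,"ay":0,"az":0,"jaw":1},{"tx":0,"ty":0,"tz":0.02,"ax":0,"ay":0,"az":0,"jaw":1},{"tx":0,"ty":0,"tz":0.007,"ax":0,"ay":0,"az":0,"jaw":1},{"tx":0,"ty":0,"tz":0,"ax":0,"ay":0,"az":0,"jaw":-1},{"tx":0,"ty":0,"tz":0,"ax":0,"ay":0,"az":0,"jaw":-1},{"tx":0,"ty":0,"tz":0,"ax":0,"ay":0,"az":0,"jaw":-1},{"tx":0,"ty":0,"tz":0,"ax":0,"ay":0,"az":0,"jaw":-1},{"tx":0,"ty":0,"tz":0,"ax":0,"ay":0,"az":0,"jaw":-1}]' 40
```

```text
time: 3.95
ee_pos: [0.5349, 0.0042, 0.2119]
tcp_rot: [180.0, -0.0, 77.4]
wrist_force: [-3.8, 0.5, 5.7]
opening: 0.0154
grasp_force: 40.2
```

```bash
python3 -m handwheel '[{"tx":0,"ty":0,"tz":0,"ax":0,"ay":0,"az":-2,"jaw":-1},{"tx":0,"ty":0,"tz":0,"ax":0,"ay":0,"az":-4,"jaw":-1},{"tx":0,"ty":0,"tz":0,"ax":0,"ay":0,"az":-5,"jaw":-1},{"tx":0,"ty":0,"tz":0,"ax":0,"ay":0,"az":-5,"jaw":-1},{"tx":0,"ty":0,"tz":0,"ax":0,"ay":0,"az":-5,"jaw":-1},{"tx":0,"ty":0,"tz":0,"ax":0,"ay":0,"az":-5,"jaw":-1},{"tx":0,"ty":0,"tz":0,"ax":0,"ay":0,"az":-5,"jaw":-1},{"tx":0,"ty":0,"tz":0,"ax":0,"ay":0,"az":-5,"jaw":-1},{"tx":0,"ty":0,"tz":0,"ax":0,"ay":0,"az":-5,"jaw":-1},{"tx":0,"ty":0,"tz":0,"ax":0,"ay":0,"az":-5,"jaw":-1}]'
```

```text
time: 5.2
ee_pos: [0.5339, 0.004, 0.2119]
tcp_rot: [-179.9, -0.1, 123.6]
wrist_force: [-10.3, -0.9, 7.6]
opening: 0.0154
grasp_force: 40.5
```

```bash
python3 -m handwheel '[{"tx":0,"ty":0,"tz":0,"ax":0,"ay":0,"az":-5,"jaw":-1},{"tx":0,"ty":0,"tz":0,"ax":0,"ay":0,"az":-5,"jaw":-1},{"tx":0,"ty":0,"tz":0,"ax":0,"ay":0,"az":-5,"jaw":-1},{"tx":0,"ty":0,"tz":0,"ax":0,"ay":0,"az":-4,"jaw":-1},{"tx":0,"ty":0,"tz":0,"ax":0,"ay":0,"az":-3,"jaw":-1},{"tx":0,"ty":0,"tz":0,"ax":0,"ay":0,"az":-2,"jaw":-1},{"tx":0,"ty":0,"tz":0,"ax":0,"ay":0,"az":-1.5,"jaw":-1},{"tx":0,"ty":0,"tz":0,"ax":0,"ay":0,"az":0,"jaw":-1},{"tx":0,"ty":0,"tz":0,"ax":0,"ay":0,"az":0,"jaw":-1},{"tx":0,"ty":0,"tz":0,"ax":0,"ay":0,"az":0,"jaw":-1}]'
```

```text
time: 6.45
ee_pos: [0.5335, 0.0035, 0.2119]
tcp_rot: [-179.9, -0.1, 149.0]
wrist_force: [-12.4, -3.1, 8.5]
opening: 0.0154
grasp_force: 40.7
```

```bash
python3 -m handwheel '[{"tx":0,"ty":0,"tz":0,"ax":0,"ay":0,"az":0,"jaw":1},{"tx":0,"ty":0,"tz":0,"ax":0,"ay":0,"az":0,"jaw":1},{"tx":0,"ty":0,"tz":0,"ax":0,"ay":0,"az":0,"jaw":1},{"tx":0,"ty":0,"tz":-0.01,"ax":0,"ay":0,"az":0,"jaw":1},{"tx":0,"ty":0,"tz":-0.02,"ax":0,"ay":0,"az":0,"jaw":1},{"tx":0,"ty":0,"tz":-0.03,"ax":0,"ay":0,"az":0,"jaw":1},{"tx":0,"ty":0,"tz":-0.02,"ax":0,"ay":0,"az":-6,"jaw":1},{"tx":0,"ty":0,"tz":-0.01,"ax":0,"ay":0,"az":-8,"jaw":1},{"tx":0,"ty":0,"tz":0,"ax":0,"ay":0,"az":-4,"jaw":1},{"tx":0,"ty":0,"tz":0,"ax":0,"ay":0,"az":0,"jaw":1}]'
python3 - <<'E'
from workcell import telemetry, optics
import cv2
o=telemetry.get_obs();print(o['ee_pos'],o['tcp_rot'])
cv2.imwrite('pics/w2.png',optics.camera('wrist')['color'][:,:,::-1])
E
```

```text
time: 7.7
ee_pos: [0.5353, 0.0041, 0.3019]
tcp_rot: [180.0, 0.0, 166.9]
wrist_force: [-0.6, 0.4, 0.0]
opening: 0.0853
grasp_force: 0.0
[0.53527819 0.00410984 0.30193044] [1.79988920e+02 4.46882715e-02 1.66926237e+02]
```

View pics/w2.png

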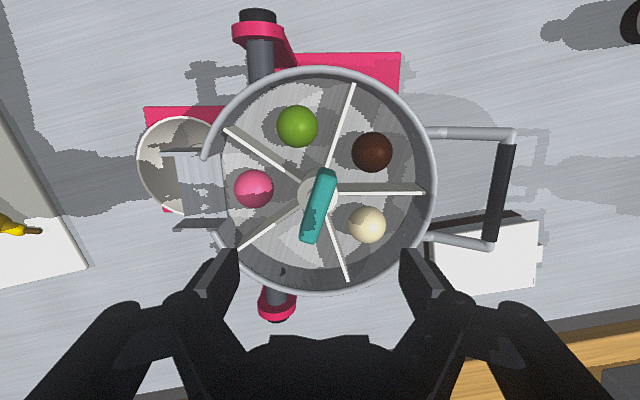

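Pink, at (253,188), now faces the spout between vanes ending at (225,130) and (238,248). The handle bar runs from (507,145) to (491,240).

Run:
```python
from h import *
a=([.5353,.0041,.3019],[180,0,166.93])
T=R.from_euler('xyz',a[1],degrees=True).as_matrix()
P={n:wrist(p,z,*a) for n,p,z in [('h1',(507,145),.2),('h2',(491,240),.2),('pink',(253,188),.173)]}
P['h']=(P['h1']+P['h2'])/2
for k,v in P.items():print(k,v.round(4),'tool',(T.T@(v-a[0])).round(4))
print(np.degrees(np.arctan2(*(P['h1']-P['h2'])[1::-1])))
d=P['pink']-[.537,.004,.153];t=np.radians(-102.5);c,s=np.cos(t),np.sin(t);print('pink pan',c*d[0]+s*d[1],-s*d[0]+c*d[1])
```

```text
h1 [0.5267 0.1758 0.2   ] tool [0.0472 0.1653 0.1019]
h2 [0.6174 0.1582 0.2   ] tool [-0.0451  0.1687  0.1019]
pink [ 0.5195 -0.0619  0.173 ] tool [ 0.0005 -0.0678  0.1289]
h [0.572 0.167 0.2  ] tool [0.0011 0.167  0.1019]
169.02001534169898
pink pan 0.06810156290391761 -0.002836451640817585
```

```bash
python3 -m handwheel '[{"tx":0,"ty":0.02,"tz":0,"ax":0,"ay":0,"az":0,"jaw":0.2},{"tx":0,"ty":0.04,"tz":0,"ax":0,"ay":0,"az":0,"jaw":0.2},{"tx":0.001,"ty":0.05,"tz":0,"ax":0,"ay":0,"az":-0.5,"jaw":0.2},{"tx":0,"ty":0.04,"tz":0,"ax":0,"ay":0,"az":0,"jaw":0.2},{"tx":0,"ty":0.018,"tz":0.01,"ax":0,"ay":0,"az":0,"jaw":0.2},{"tx":0,"ty":0,"tz":0.025,"ax":0,"ay":0,"az":0,"jaw":0.2},{"tx":0,"ty":0,"tz":0.03,"ax":0,"ay":0,"az":0,"jaw":0.2},{"tx":0,"ty":0,"tz":0.03,"ax":0,"ay":0,"az":0,"jaw":0.2},{"tx":0,"ty":0,"tz":0.02,"ax":0,"ay":0,"az":0,"jaw":0.2},{"tx":0,"ty":0,"tz":0.009,"ax":0,"ay":0,"az":0,"jaw":0.2}]' 30
```

```text
time: 9.0
ee_pos: [0.5709, 0.1679, 0.1756]
tcp_rot: [-179.9, -0.1, 167.4]
wrist_force: [-0.2, 1.4, 0.8]
opening: 0.051
grasp_force: 0.0
```

```bash
python3 -m handwheel '[{"tx":0,"ty":0,"tz":0,"ax":0,"ay":0,"az":0,"jaw":-0.3},{"tx":0,"ty":0,"tz":0,"ax":0,"ay":0,"az":0,"jaw":-0.5},{"tx":0,"ty":0,"tz":0,"ax":0,"ay":0,"az":0,"jaw":-1},{"tx":0,"ty":0,"tz":0,"ax":0,"ay":0,"az":0,"jaw":-1},{"tx":0,"ty":0,"tz":0,"ax":0,"ay":0,"az":0,"jaw":-1},{"tx":0,"ty":0,"tz":0,"ax":0,"ay":0,"az":0,"jaw":-1},{"tx":0,"ty":0,"tz":0,"ax":0,"ay":0,"az":0,"jaw":-1},{"tx":0,"ty":0,"tz":0,"ax":0,"ay":0,"az":0,"jaw":-1},{"tx":0,"ty":0,"tz":0,"ax":0,"ay":0,"az":0,"jaw":-1},{"tx":0,"ty":0,"tz":0,"ax":0,"ay":0,"az":0,"jaw":-1}]' 30
```

```text
time: 10.25
ee_pos: [0.5721, 0.1686, 0.1784]
tcp_rot: [179.9, 0.1, 167.5]
wrist_force: [1.2, 4.4, 5.5]
opening: 0.0129
grasp_force: 29.7
```

```bash
python3 -m handwheel '[{"tx":0,"ty":-0.0015,"tz":-0.011,"ax":0,"ay":0,"az":0,"jaw":-1},{"tx":0,"ty":-0.0021,"tz":-0.0108,"ax":0,"ay":0,"az":0,"jaw":-1},{"tx":0,"ty":-0.0026,"tz":-0.0108,"ax":0,"ay":0,"az":0,"jaw":-1},{"tx":0,"ty":-0.0032,"tz":-0.0106,"ax":0,"ay":0,"az":0,"jaw":-1},{"tx":0,"ty":-0.0036,"tz":-0.0104,"ax":0,"ay":0,"az":0,"jaw":-1},{"tx":0,"ty":-0.0042,"tz":-0.0103,"ax":0,"ay":0,"az":0,"jaw":-1},{"tx":0,"ty":-0.0047,"tz":-0.01,"ax":0,"ay":0,"az":0,"jaw":-1},{"tx":0,"ty":-0.0052,"tz":-0.0098,"ax":0,"ay":0,"az":0,"jaw":-1},{"tx":0,"ty":-0.0057,"tz":-0.0095,"ax":0,"ay":0,"az":0,"jaw":-1},{"tx":0,"ty":0,"tz":0,"ax":0,"ay":0,"az":0,"jaw":-1}]'
```

```text
time: 11.5
ee_pos: [0.5652, 0.1379, 0.2722]
tcp_rot: [179.7, 0.1, 167.5]
wrist_force: [4.5, 12.7, 4.0]
opening: 0.0124
grasp_force: 29.8
```

```bash
python3 -m handwheel '[{"tx":0,"ty":-0.003,"tz":-0.0047,"ax":0,"ay":0,"az":0,"jaw":-1},{"tx":0,"ty":-0.0031,"tz":-0.0046,"ax":0,"ay":0,"az":0,"jaw":-1},{"tx":0,"ty":-0.0033,"tz":-0.0045,"ax":0,"ay":0,"az":0,"jaw":-1},{"tx":0,"ty":-0.0033,"tz":-0.0045,"ax":0,"ay":0,"az":0,"jaw":-1},{"tx":0,"ty":-0.0035,"tz":-0.0043,"ax":0,"ay":0,"az":0,"jaw":-1},{"tx":0,"ty":-0.0035,"tz":-0.0043,"ax":0,"ay":0,"az":0,"jaw":-1},{"tx":0,"ty":-0.0037,"tz":-0.0041,"ax":0,"ay":0,"az":0,"jaw":-1},{"tx":0,"ty":-0.0037,"tz":-0.0041,"ax":0,"ay":0,"az":0,"jaw":-1},{"tx":0,"ty":0,"tz":0,"ax":0,"ay":0,"az":0,"jaw":-1},{"tx":0,"ty":0,"tz":0,"ax":0,"ay":0,"az":0,"jaw":-1}]'
python3 - <<'E'
from workcell import optics
import cv2,numpy as np
a=optics.camera('top')['color'][165:275,245:395,::-1];b=optics.camera('side')['color'][135:260,275:405,::-1]
f=lambda i:cv2.resize(i,(400,340),interpolation=cv2.INTER_CUBIC)
cv2.imwrite('pics/tip.png',np.hstack([f(a),f(b)]))
E
```

```text
time: 12.75
ee_pos: [0.5596, 0.1124, 0.3079]
tcp_rot: [179.6, 0.2, 167.6]
wrist_force: [4.1, 16.8, 10.7]
opening: 0.0128
grasp_force: 29.7
```

View pics/tip.png

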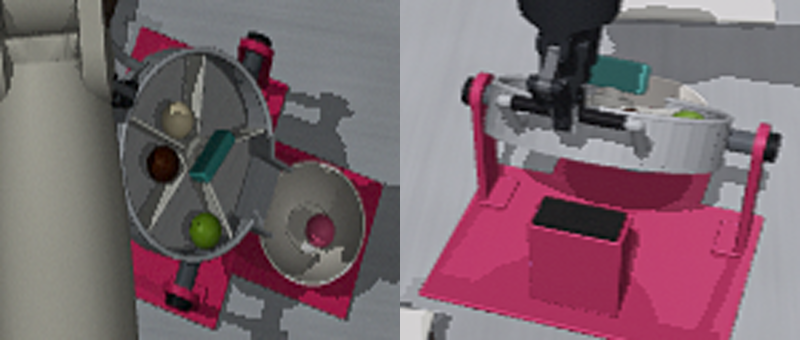

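The pink ball is in the bowl, at (320,230) in the left half, and the other three are still in the pan. I'll lower it back along the same arc.

```bash
python3 -m handwheel '[{"tx":0,"ty":0.0037,"tz":0.0041,"ax":0,"ay":0,"az":0,"jaw":-1},{"tx":0,"ty":0.0037,"tz":0.0041,"ax":0,"ay":0,"az":0,"jaw":-1},{"tx":0,"ty":0.007,"tz":0.0086,"ax":0,"ay":0,"az":0,"jaw":-1},{"tx":0,"ty":0.0066,"tz":0.009,"ax":0,"ay":0,"az":0,"jaw":-1},{"tx":0,"ty":0.0061,"tz":0.0093,"ax":0,"ay":0,"az":0,"jaw":-1},{"tx":0,"ty":0.0057,"tz":0.0095,"ax":0,"ay":0,"az":0,"jaw":-1},{"tx":0,"ty":0.0052,"tz":0.0098,"ax":0,"ay":0,"az":0,"jaw":-1},{"tx":0,"ty":0.0047,"tz":0.01,"ax":0,"ay":0,"az":0,"jaw":-1},{"tx":0,"ty":0.0042,"tz":0.0103,"ax":0,"ay":0,"az":0,"jaw":-1},{"tx":0,"ty":0.0036,"tz":0.0104,"ax":0,"ay":0,"az":0,"jaw":-1}]'
```

```text
time: 14.1
ee_pos: [0.5702, 0.1602, 0.2205]
tcp_rot: [179.9, 0.1, 167.5]
wrist_force: [3.8, 7.1, 0.5]
opening: 0.0125
grasp_force: 30.4
```

```bash
python3 -m handwheel '[{"tx":0,"ty":0.0032,"tz":0.0106,"ax":0,"ay":0,"az":0,"jaw":-1},{"tx":0,"ty":0.0026,"tz":0.0108,"ax":0,"ay":0,"az":0,"jaw":-1},{"tx":0,"ty":0.0021,"tz":0.0108,"ax":0,"ay":0,"az":0,"jaw":-1},{"tx":0,"ty":0.001,"tz":0.006,"ax":0,"ay":0,"az":0,"jaw":-1},{"tx":0,"ty":0.0005,"tz":0.004,"ax":0,"ay":0,"az":0,"jaw":-1},{"tx":0,"ty":0,"tz":0.001,"ax":0,"ay":0,"az":0,"jaw":-1},{"tx":0,"ty":0,"tz":0,"ax":0,"ay":0,"az":0,"jaw":-1},{"tx":0,"ty":0,"tz":0,"ax":0,"ay":0,"az":0,"jaw":-1},{"tx":0,"ty":0,"tz":0,"ax":0,"ay":0,"az":0,"jaw":-1},{"tx":0,"ty":0,"tz":0,"ax":0,"ay":0,"az":0,"jaw":-1}]'
```

```text
time: 15.35
ee_pos: [0.572, 0.1686, 0.1785]
tcp_rot: [179.9, 0.1, 167.5]
wrist_force: [0.6, 4.0, 6.0]
opening: 0.0129
grasp_force: 31.8
```

Back at the grasp pose. I'll release to a half opening, which keeps clear of the wall, then rise.

```bash
python3 -m handwheel '[{"tx":0,"ty":0,"tz":0,"ax":0,"ay":0,"az":0,"jaw":-0.2},{"tx":0,"ty":0,"tz":0,"ax":0,"ay":0,"az":0,"jaw":0.1},{"tx":0,"ty":0,"tz":0,"ax":0,"ay":0,"az":0,"jaw":0.1},{"tx":0,"ty":0,"tz":0,"ax":0,"ay":0,"az":0,"jaw":0.1},{"tx":0,"ty":0,"tz":-0.01,"ax":0,"ay":0,"az":0,"jaw":0.1},{"tx":0,"ty":0,"tz":-0.02,"ax":0,"ay":0,"az":0,"jaw":0.1},{"tx":0,"ty":0,"tz":-0.03,"ax":0,"ay":0,"az":0,"jaw":0.1},{"tx":0,"ty":0,"tz":-0.03,"ax":0,"ay":0,"az":0,"jaw":0.1},{"tx":0,"ty":0,"tz":-0.03,"ax":0,"ay":0,"az":0,"jaw":0.1},{"tx":0,"ty":0,"tz":-0.01,"ax":0,"ay":0,"az":0,"jaw":0.1}]'
python3 - <<'E'
from workcell import telemetry,optics
import cv2,numpy as np
a=optics.camera('top')['color'][165:275,245:395,::-1];b=optics.camera('side')['color'][100:400,230:410,::-1]
f=lambda i:cv2.resize(i,(400,400),interpolation=cv2.INTER_CUBIC)
cv2.imwrite('pics/end.png',np.hstack([f(a),f(b)]))
o=telemetry.get_obs();print(o['time'],o['ee_pos'],o['wrist_force'])
E
```

```text
time: 16.6
ee_pos: [0.5719, 0.1682, 0.3097]
tcp_rot: [179.9, 0.2, 167.5]
wrist_force: [0.2, 0.0, -0.5]
opening: 0.047
grasp_force: 0.0
16.7 [0.57191684 0.16817171 0.30818549] [ 0.49168275 -0.35731553 -0.41751284]
```

View pics/end.png

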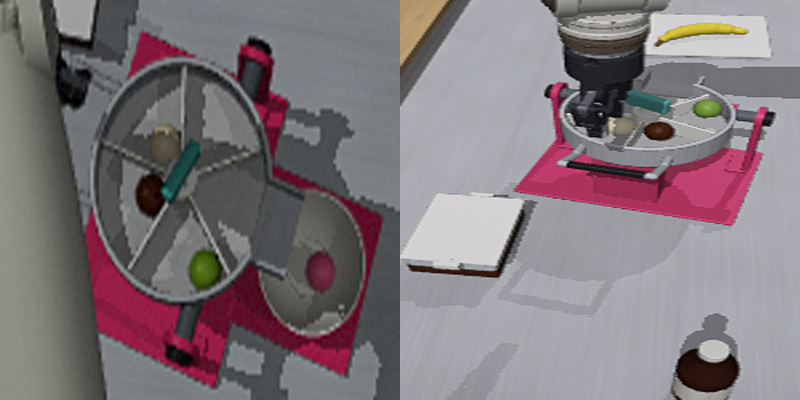

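The pan is level and pink lies in the bowl at (320,268). The other three balls are in the pan, the bystanders look unmoved, and the gripper is free above the handle.

```bash
python3 -c "
from workcell import workorder;print(workorder.job_done())"
```

```text
the job is handed in; nothing more can be done
None
```

The pink ball is in the bowl, the pan is back level with the other three still in it, and the job was handed in at about 17 s of robot time; the hand-in returned no verdict.

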